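Uncouple the shaker's drive tongue and hold it up

ROBOT

A 6-joint arm with a two-finger parallel gripper is mounted at the origin on the work surface. World frame = base frame: x ahead of the robot, y to its left, z up, the work surface at z = 0. Lengths are in mm, angles in degrees, forces in N, time in s.
With the tool pointing down it reaches from about 350 to 850 mm from the base axis. Payload 8.1 kg.
Tool frame: the origin (TCP) lies midway between the tips of the shut fingers; the grasp point (between the pads) lies 19 mm behind it; x points along the fingers, y is the direction in which the jaws open and shut, and the axes are right-handed (so a half turn about x gives the same grasp; the last joint's range is limited). The gripper opens to 85 mm and grips with 20 to 120 N. Pads are 22 mm wide; open, the fingers measure 114 mm over their backs; the gripper's body (76 mm by 85 mm) begins 54 mm behind the grasp point. The pads swing forward as they close: fully open they stand 13 mm farther back than shut.
Start: joints at [66.784, 7.471, 85.268, -0, 87.261, -4.893], TCP at [188.604, 569.591, 231.292] pointing down, gripper open.
Joint ranges: [-169.43, 169.43], [-51.17, 129.36], [1.28, 143.12], [-76.62, 256.62], [0, 156.53], [-152.29, 152.29]. Speed limits (degrees/s): [136.94, 136.94, 159.86, 180, 180, 180].

INTERFACE

Orientations are given as [roll, pitch, yaw] about the fixed x, y, z axes, in that order (R = Rz(yaw) Ry(pitch) Rx(roll)).
In Python, from bench import sense, snapshot, hand_in gives the robot as it stands.
- The arm moves only by the tool drive_tool, never from a script. Its argument "deltas" is a list of rows, each a list of 7 numbers: the closure in counts, from 0 (fully open) to 255 (shut), then the shift along the tool's x, y, z in m, then the turn, a rotation vector about the tool's x, y, z in rad. A call has exactly 10 rows; each row is the pose to reach, as a shift and turn from the pose commanded when the call began, along the tool's axes at that moment; what a row does not reach only later rows make up. A row lasts 1/12 s, in which the tool goes at most 41.7 mm and 7.16 degrees, less where a joint would pass 70% of its speed; a pose out of reach is approached as far as the arm can. A call with a gripper value outside its range is refused whole. The fingers move at their own pace and stop on an object; "squeeze" is the grip in N (left out, the last holds). Time passes only in rows, so rows that repeat a pose let the fingers close, or fill a call up. It gives the time, the measured TCP pose, the force and the opening at its end, in the units of the state.
- sense(): the state, without advancing time (a new reading comes with each control period).
- snapshot(name): name is "scene" or "top" or "wrist"; returns a dict with "frame" (400x640x3 uint8, blue, green, red), "fx", "fy", "cx", "cy" (pixels), "k1" (the pictures are not rectified: a ray, as slopes to the right and down, at radius r is drawn at 1 + k1 r^2 times it, then the intrinsics apply), "rvec" (rotation vector, rad) and "tvec" (3), from world to camera coordinates, as OpenCV has them. Camera axes: x right, y down, z forward; pixel columns grow to the right and rows downward; lengths in mm; the calibration is good to about 2 mm. A picture is of the moment at which its call begins. There is no depth.
- hand_in(): hands the job in, once; it reports no verdict.
The state is a dict: "time": time; "joint_pos": joint angles; "qd": joint speeds; "joint_efforts": joint torques, N m; "tool_pos": TCP position; "tcp_rot": TCP orientation; "ft_force": force on the tool from outside, world axes, zero at the start; "wrist_torque": the same for the moment, N m; "finger_gap": finger opening in mm.
Only numpy, scipy, OpenCV 4.12 (cv2) and the standard library are available. Lean on these libraries where they do the work, as an engineer would, in place of code of your own. Each camera call takes 0.05 s, during which the arm holds its last target.

TASK

Free the rocking shaker's drive for inspection: pull the upright latch tab on the tongue's coupler sideways (to the left, looking along the tongue towards the dish platform) against its spring as far as it goes, then lift the tongue off the drive ball by that tab. Raise the coupler at least 6 cm above the ball (a little more is fine) and finish while still holding it up there by the tab, still and without letting go; leave everything else on the bench where it stands.

Things in the scene. Friction and masses are not known exactly. Their poses are not given: they have to be found in the camera images.
- shaker: rocking shaker fixed to the bench; origin on the bench under the drive ball. White base 460 x 220 x 26 (own x -70 to 390); grey drive housing 110 x 130, 45 high, under the ball; dish platform at x 228 to 383, 124 high. x: from the ball along the tongue to its pin (at 200) and the platform; y: the latch's pull, to the left looking along x, the side where its strap hangs beside the coupler; z: up
- ball (a point): centre of the steel drive ball (32 across), 75 above the bench; it does not move
- coupler (a point): centre of the ball socket in the coupler, the dark steel housing (62 x 58, top 26 above this point) at the tongue's free end; it coincides with the ball's centre while coupled, and the latch's pawl then grips under the ball
- tab (a point): middle of the gripping part of the latch tab: an upright steel plate, 12 thick across the pull direction (its y), 24 wide along the tongue (its x), rising 45 above the steel latch plate on top of the coupler. The tab's top is 17 above this point and its foot 28 below; nothing stands beside it above its foot. Its centre plane lies over the ball while latched. The point moves with latch and tongue, and its axes are parallel to the shaker's while the tongue is down
- latch (a joint): latch travel in m along +y of the shaker: 0 latched (spring home), 0.020 fully pulled at its stop; the pawl clears the ball from about 0.008. The spring pushes back with 7 N at 0 and 12 N at 0.020, reached with a solid stop, and closes the latch when it is let go
- tongue (a joint): angle in rad of the tongue about its pin, which is 200 from the ball along the shaker's +x and at ball height, with its axis along the shaker's y: 0 down on the ball, growing as the coupler rises (0.41 is 80 mm up), stop at 0.65. The tongue weighs about 0.3 to 0.7 kg, has no catch and falls when let go; the tab tilts with it, its top towards the pin
- rack: yellow tube rack 200x70x45 with capped tubes (75 high in all); a bystander; origin under its centre
- tipbox: box 80x115x64, grey with a red lid; a bystander; origin under its centre
- timer: black bench timer 60x60x18; a bystander; origin under its centre
- bottle: clear bottle with a blue cap, 64 across, 200 high; a bystander; origin under its centre
- jar: amber jar with a white lid, 60 across, 80 high; a bystander; origin under its centre
- pipette: white hand pipette lying down, about 260 long and 20 thick, 36 wide at its head; a bystander; origin under its centre

How it is judged:
By the outcome, as a careful person would: the job done as asked, in the order asked, and still so for the second after the job is handed in, while the arm keeps its last pose, push and grip.
It also fails if it takes over 42 s, if anything falls off the work surface, if the arm or the gripper's body presses on something with over 40 N, if the wrist force passes 120 N, or if a joint passes its speed limit or range.

## Working session

There is one attempt and no reset: what is moved stays moved. The work goes in short steps, Python scripts to look and compute and a tool call to move; the robot and the scene stay as the last step left them, time stands still between calls to the robot, and variables do not carry over. Pictures are saved under pics/ and viewed, and the job is handed in when it is done.

Besides the shell and the picture viewer there is one more tool, called after "Request:" as a command line: name --pt "numbers of a row" for each row, then --argument value for the rest. drive_tool: Moves the arm, as the interface text tells. Its arguments: {"type":"object","properties":{"deltas":{"type":"array","items":{"type":"array","items":{"type":"number"}}},"squeeze":{"type":"number"}},"required":["deltas"]}

```bash
mkdir -p pics; ls; python3 - <<'E'
from bench import sense,snapshot
import cv2
s=sense();print(s)
for n in("scene","top","wrist"):
    d=snapshot(n);cv2.imwrite(f"pics/{n}1.png",d["frame"]);print(n,{k:v for k,v in d.items() if k!="frame"})
E
```

```text
pics
{'time': 0.0, 'joint_pos': array([ 6.67844551e+01,  7.51467924e+00,  8.53302801e+01, -5.09482700e-04,
        8.72620068e+01, -4.89416144e+00]), 'qd': array([ 0.00208403,  0.01225301, -0.01904737, -0.00389006, -0.04075958,
       -0.11267451]), 'joint_efforts': array([-1.42778888e-03, -5.69384551e+01, -5.00552917e+01, -5.07595832e-04,
        1.48698053e-02,  1.40208246e-05]), 'tool_pos': array([188.37962602, 569.07143898, 230.23931886]), 'tcp_rot': array([ -94.62159823,   89.89303268, -112.9429569 ]), 'ft_force': array([ 0.44841877, -0.24126193,  0.06643425]), 'wrist_torque': array([0.03370375, 0.01816977, 0.0413783 ]), 'finger_gap': 85.10158140330444}
scene {'fx': 375.20831050501243, 'fy': 375.20831050501243, 'cx': 319.3587439660671, 'cy': 202.47034869483105, 'k1': -0.07139234776282154, 'rvec': array([ 1.70479107,  2.09805911, -0.65894241]), 'tvec': array([  52.4723897 , -399.6648736 , 1451.64332334])}
top {'fx': 407.37246762519527, 'fy': 407.37246762519527, 'cx': 317.5875217903527, 'cy': 200.50787913062396, 'k1': -0.052948716276290324, 'rvec': array([ 2.1787768 , -2.15299248,  0.10897301]), 'tvec': array([  61.0505479 ,  592.97001509, 1089.77571676])}
wrist {'fx': 276.5959470576637, 'fy': 276.5959470576637, 'cx': 318.58301956322373, 'cy': 199.43568266652943, 'k1': -0.031266400394504505, 'rvec': array([-2.33084394, -1.68307666, -0.26438687]), 'tvec': array([-599.79376762,  -40.3251441 ,  379.27382576])}
```

View pics/scene1.png

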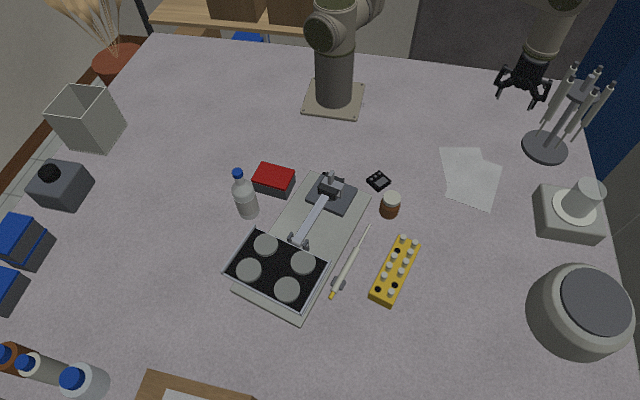

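View pics/top1.png

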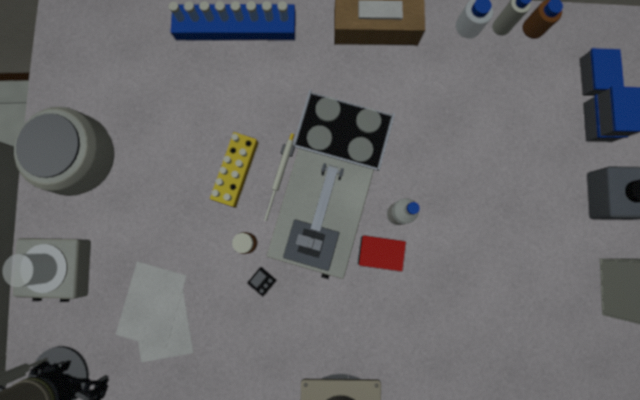

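View pics/wrist1.png

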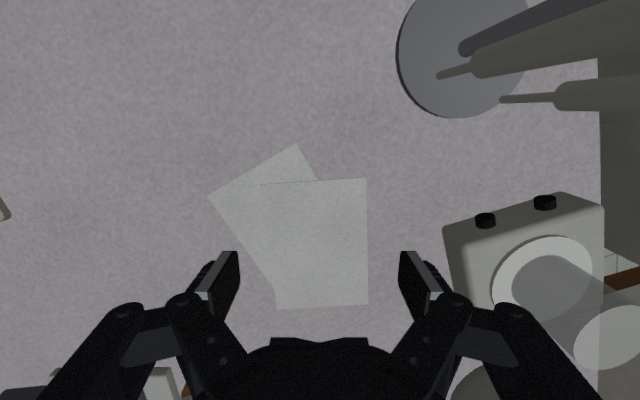

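The top view shows the shaker centred near (330,190), with its platform up and away from the robot and the coupler at about (312,242). I'll zoom in on that.

```bash
python3 - <<'E'
import cv2
a=cv2.imread("pics/top1.png");b=cv2.imread("pics/scene1.png")
cv2.imwrite("pics/topz.png",cv2.resize(a[90:290,230:430],(800,800),interpolation=cv2.INTER_CUBIC)[200:800])
cv2.imwrite("pics/scenez.png",cv2.resize(b[160:280,260:420],(800,600),interpolation=cv2.INTER_CUBIC))
E
cat > h.py <<'E'
import numpy as np,cv2
from scipy.spatial.transform import Rotation as Ro
def ray(d,px):
    K=np.array([[d['fx'],0,d['cx']],[0,d['fy'],d['cy']],[0,0,1]])
    n=cv2.undistortPoints(np.array(px,float).reshape(-1,1,2),K,np.array([d['k1'],0,0,0,0.])).reshape(-1,2)
    R=cv2.Rodrigues(d['rvec'])[0]
    o=-R.T@d['tvec']; v=(R.T@np.c_[n,np.ones(len(n))].T).T
    return o,v
def onz(d,px,z):
    o,v=ray(d,px); return o+v*((z-o[2])/v[:,2])[:,None]
def tri(l):
    A=np.zeros((3,3));b=np.zeros(3)
    for d,p in l:
        o,v=ray(d,[p]);v=v[0]/np.linalg.norm(v[0]);P=np.eye(3)-np.outer(v,v);A+=P;b+=P@o
    x=np.linalg.solve(A,b)
    return x,[np.linalg.norm(np.cross(ray(d,[p])[1][0]/np.linalg.norm(ray(d,[p])[1][0]),x-ray(d,[p])[0])) for d,p in l]
def proj(d,P):
    K=np.array([[d['fx'],0,d['cx']],[0,d['fy'],d['cy']],[0,0,1]])
    return cv2.projectPoints(np.array(P,float).reshape(-1,1,3),d['rvec'],d['tvec'],K,np.array([d['k1'],0,0,0,0.]))[0].reshape(-1,2)
E
```

```text
(no output)
```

View pics/topz.png

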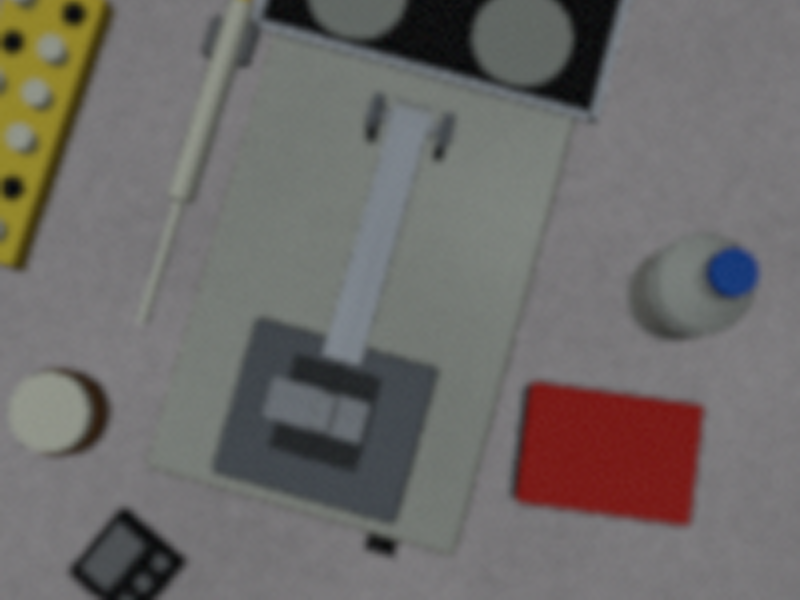

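View pics/scenez.png

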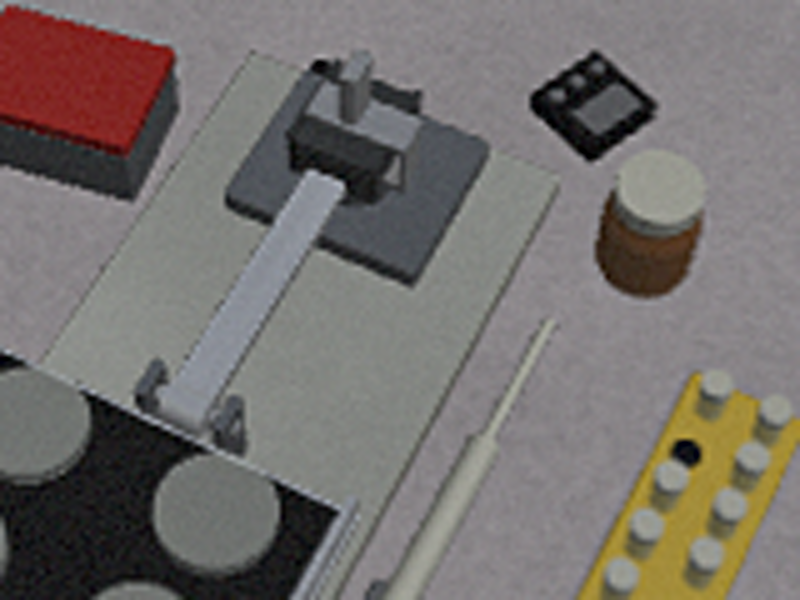

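```bash
python3 - <<'E'
from h import *
from bench import snapshot
from scipy.optimize import least_squares
T=snapshot("top");S=snapshot("scene")
tz=lambda X,Y:(230+X/4-.375,90+(Y+200)/4-.375)
sz=lambda X,Y:(260+X/5-.4,160+Y/5-.4)
obs=[(T,tz(152,465),(-70,110,26)),(T,tz(453,552),(-70,-110,26)),
(T,tz(260,318),(55,65,45)),(T,tz(437,370),(55,-65,45)),(T,tz(395,522),(-55,-65,45)),(T,tz(213,468),(-55,65,45)),
(S,sz(252,52),(-70,-110,26)),(S,sz(560,177),(-70,110,26)),(S,sz(490,150),(-55,65,45)),(S,sz(412,280),(55,65,45)),(S,sz(228,195),(55,-65,45))]
def loc(p,q):
    c,s=np.cos(p[2]),np.sin(p[2]);return np.array([p[0]+c*q[0]-s*q[1],p[1]+s*q[0]+c*q[1],q[2]])
def f(p,sel=(T,S)):return np.concatenate([loc(p,q)[:2]-onz(d,[px],q[2])[0,:2] for d,px,q in obs if any(d is e for e in sel)])
for sel in((T,),(S,),(T,S)):
    r=least_squares(f,[380,30,-.25],args=(sel,));print(r.x[:2],np.degrees(r.x[2]),r.fun.reshape(-1,2).round(1).tolist())
p=r.x
for n,d,z in(("T",T,tz),("S",S,sz)):
  for q in((0,0,152),(0,0,135),(0,0,107),(12,6,152),(-12,6,152),(12,-6,152),(-12,-6,152),(0,0,101)):
    u=proj(d,[loc(p,q)])[0]; print(n,q,((u[0]+.375-230)*4,(u[1]+.375-90)*4-200) if n=="T" else ((u[0]+.4-260)*5,(u[1]+.4-160)*5))
# tab in scene: top centre
print(tri([(T,tz(352,414)),(S,sz(358,60))]))
E
```

```text
[474.07105883  82.98609321] -15.409704357079606 [[-3.3, 4.9], [-5.7, -1.4], [5.0, 1.5], [4.1, -3.9], [-0.2, -2.0], [0.0, 0.9]]
[475.68082753  84.7030125 ] -15.873033934093531 [[-2.5, 1.0], [-1.6, 2.8], [-1.6, 0.3], [1.8, 0.6], [3.9, -4.6]]
[474.82242629  83.7436605 ] -15.63139855686465 [[-2.1, 5.8], [-5.2, -0.3], [5.9, 2.0], [4.6, -3.3], [0.4, -1.0], [1.1, 1.8], [-2.9, -0.4], [-3.0, 1.7], [-2.8, -0.8], [0.8, -0.1], [3.3, -5.5]]
T (0, 0, 152) (np.float64(323.1018866871375), np.float64(414.7797150080547))
T (0, 0, 135) (np.float64(323.6752394361306), np.float64(414.770883846026))
T (0, 0, 107) (np.float64(324.5786825937362), np.float64(414.7569638566745))
T (12, 6, 152) (np.float64(319.2130975696714), np.float64(392.959028945661))
T (-12, 6, 152) (np.float64(308.02074967522526), np.float64(431.05438413501906))
T (12, -6, 152) (np.float64(338.157128528218), np.float64(398.5302297696844))
T (-12, -6, 152) (np.float64(327.0010190621099), np.float64(436.6518594694419))
T (0, 0, 101) (np.float64(324.76597844318985), np.float64(414.7540773593619))
S (0, 0, 152) (np.float64(356.50177474071654), np.float64(61.687863701978216))
S (0, 0, 135) (np.float64(356.22460930515814), np.float64(80.39791279825394))
S (0, 0, 107) (np.float64(355.7818559345108), np.float64(110.17588753541432))
S (12, 6, 152) (np.float64(356.4383615413715), np.float64(80.44320154605387))
S (-12, 6, 152) (np.float64(375.528166539394), np.float64(50.680102606115014))
S (12, -6, 152) (np.float64(337.31604983748525), np.float64(72.79018494642955))
S (-12, -6, 152) (np.float64(356.5634659455742), np.float64(43.20435642439193))
S (0, 0, 101) (np.float64(355.68913643750477), np.float64(116.39487555089985))
(array([473.83838885,  75.15822851, 150.34031085]), [np.float64(9.097184015891791), np.float64(9.097184015891843)])
```

```bash
cat >> h.py <<'E'
def plan(P,R,tgtP,tgtR):
    """delta in tool frame m, rotvec rad"""
    return R.T@(np.array(tgtP)-P)/1000, Ro.from_matrix(R.T@tgtR).as_rotvec()
def Rt(yaw,th=0):  # tool x down, tool y along shaker +y ; tilt th about shaker y
    B=np.column_stack([[0,0,-1],[0,1,0],[1,0,0]])
    return (Ro.from_euler('z',yaw)*Ro.from_euler('y',th)).as_matrix()@B
E
python3 - <<'E'
from h import *
from bench import sense
s=sense();R0=Ro.from_euler('xyz',s['tcp_rot'],degrees=True).as_matrix();print(R0.round(4))
P0=np.array([188.604,569.591,231.292])
yaw=np.radians(-15.6)
for R in(Rt(yaw),Rt(yaw)@np.diag([1,-1,-1])):
    print(plan(P0,R0,[475,84,235],R))
E
```

```text
[[-3.000e-04  3.143e-01  9.493e-01]
 [-8.000e-04  9.493e-01 -3.143e-01]
 [-1.000e+00 -9.000e-04 -0.000e+00]]
(array([-0.00340021, -0.37095584,  0.42451766]), array([-4.74855633e-02, -4.98753053e-05,  8.62492203e-04]))
(array([-0.00340021, -0.37095584,  0.42451766]), array([3.09410680e+00, 1.33457236e-03, 7.71742676e-05]))
```

Request:
drive_tool --pt "0 0 -0.02 0.023 0 0 0" --pt "0 0 -0.046 0.053 0 0 0" --pt "0 0 -0.072 0.083 0 0 0" --pt "0 0 -0.098 0.113 -0.01 0 0" --pt "0 0 -0.124 0.143 -0.02 0 0" --pt "0 0 -0.15 0.173 -0.03 0 0" --pt "0 0 -0.176 0.203 -0.04 0 0" --pt "0 0 -0.202 0.233 -0.0475 0 0" --pt "0 0 -0.228 0.263 -0.0475 0 0" --pt "0 0 -0.25 0.287 -0.0475 0 0" --squeeze 60

```text
time: 1.08
tool_pos: [383.4, 239.7, 231.4]
tcp_rot: [1.9, 90.0, -13.7]
ft_force: [0.9, -0.0, 0.1]
finger_gap: 85.0
```

```bash
python3 - <<'E'
from h import *
from bench import sense,snapshot
s=sense();print(s['tool_pos'],s['tcp_rot'],s['time'])
d=snapshot("wrist");cv2.imwrite("pics/w2.png",d["frame"])
print(proj(d,[[475,84,150],[475,84,107]]))
np.save("w2.npy",d,allow_pickle=True)
E
```

```text
[383.39084728 239.74215011 231.44651594] [  1.9416503   89.95334702 -13.6891895 ] 1.0833
[[194.6095944  326.83482862]
 [210.08298482 299.45611047]]
```

View pics/w2.png

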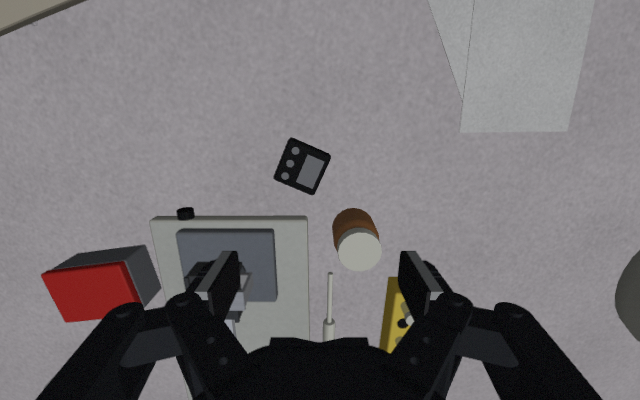

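```bash
python3 - <<'E'
from h import *
d=np.load("w2.npy",allow_pickle=True).item()
from bench import sense
s=sense()
R0=np.array([[0,.3143,.9493],[0,.9493,-.3143],[-1,0,0]])
P=np.array([188.604,569.591,231.292])+R0@np.array([0,-250,287]);print(P)
R=Rt(np.radians(-15.6))
Rm=Ro.from_euler('xyz',s['tcp_rot'],degrees=True).as_matrix()
R1=R0@Ro.from_rotvec([-.0475,0,0]).as_matrix()
print("rot err",np.degrees(Ro.from_matrix(R1.T@R).as_rotvec()))
c=-cv2.Rodrigues(d['rvec'])[0].T@d['tvec'];print("cam in tool",Rm.T@(c-s['tool_pos']), "axis",Rm.T@cv2.Rodrigues(d['rvec'])[0][2])
x=np.array([np.cos(np.radians(-15.6)),np.sin(np.radians(-15.6)),0])
for k in(70,0):print(k,R1.T@(np.array([475,84,250])+k*x-P))
E
```

```text
[382.4781 242.0619 231.292 ]
rot err [0.0025619 0.        0.       ]
cam in tool [-142.34964024    3.17804809  -81.27774311] axis [0.9518697  0.00345316 0.30648352]
70 [ -18.708      -127.3644805   201.60937526]
0 [ -18.708      -127.36135062  131.61095104]
```

Request:
drive_tool --pt "0 -0.003 -0.016 0.024 0 0 0" --pt "0 -0.006 -0.034 0.052 0 0 0" --pt "0 -0.009 -0.052 0.08 0 0 0" --pt "0 -0.012 -0.07 0.11 0 0 0" --pt "0 -0.015 -0.088 0.14 0 0 0" --pt "0 -0.0187 -0.106 0.17 0 0 0" --pt "0 -0.0187 -0.12 0.193 0 0 0" --pt "0 -0.0187 -0.1274 0.2016 0 0 0" --pt "0 -0.0187 -0.1274 0.2016 0 0 0" --pt "0 -0.0187 -0.1274 0.2016 0 0 0"

```text
time: 1.97
tool_pos: [542.0, 65.2, 249.5]
tcp_rot: [177.4, 89.9, 161.7]
ft_force: [1.0, -0.2, 0.5]
finger_gap: 85.1
```

```bash
python3 - <<'E'
from h import *
from bench import sense,snapshot
s=sense();print(s['tool_pos'],s['tcp_rot'],s['time'])
d=snapshot("wrist");cv2.imwrite("pics/w3.png",d["frame"])
print(proj(d,[[475,84,150],[475,84,107]]))
np.save("w3.npy",d,allow_pickle=True)
u=proj(d,[[475,84,130]])[0].astype(int);print(u)
a=d["frame"][max(0,u[1]-60):u[1]+60,u[0]-80:u[0]+80];print(max(0,u[1]-60),u[0]-80)
cv2.imwrite("pics/w3z.png",cv2.resize(a,None,fx=5,fy=5,interpolation=cv2.INTER_CUBIC))
E
```

```text
[541.96002138  65.1521764  249.50069617] [177.38244389  89.92033531 161.7162507 ] 1.9667
[[317.92852227 120.94650887]
 [318.00791806 119.37546325]]
[317 120]
60 237
```

View pics/w3.png

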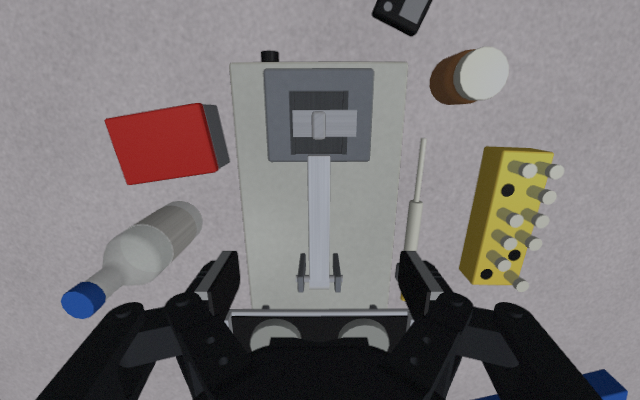

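View pics/w3z.png

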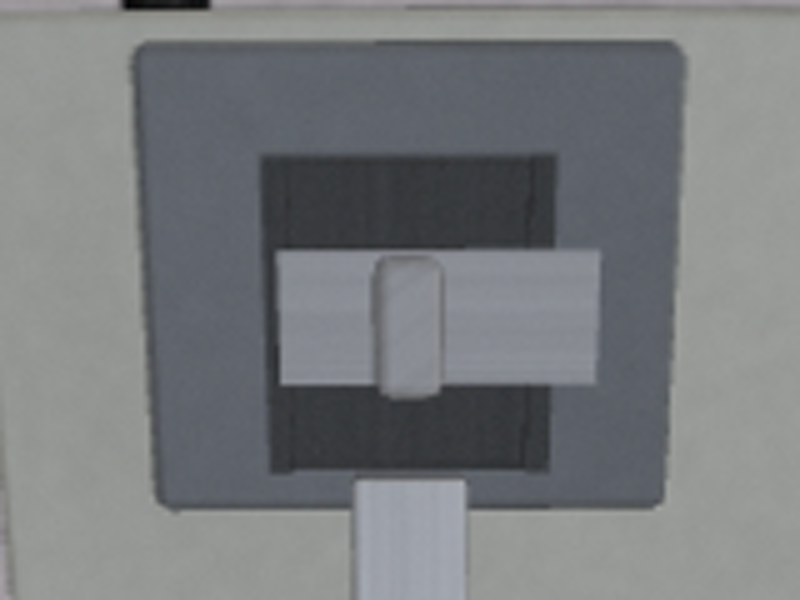

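```bash
python3 - <<'E'
from h import *
d=np.load("w3.npy",allow_pickle=True).item()
z=lambda X,Y:(237+X/5-.4,60+Y/5-.4)
for h in(148,152):print(h,onz(d,[z(410,327)],h))
def edge(a,b,h):
    A=onz(d,[z(*a),z(*b)],h);v=A[1]-A[0];return np.degrees(np.arctan2(v[1],v[0])),A.mean(0)
print(edge((145,200),(157,490),45),edge((678,200),(663,490),45),edge((355,480),(353,590),85),edge((467,480),(465,590),85))
print(edge((150,43),(670,43),45), edge((170,507),(650,507),45))
t=np.load("w3.npy",allow_pickle=True).item()
from bench import snapshot
S=snapshot("scene")
print(tri([(d,z(410,327)),(S,(260+358/5-.4,160+61/5-.4))]))
E
```

```text
148 [[478.44354808  83.62201363 148.        ]]
152 [[478.25515207  83.67290566 152.        ]]
(np.float64(-16.377712221720397), array([471.16414586,  20.03151748,  45.        ])) (np.float64(-15.589949581915903), array([505.46765489, 142.15170126,  45.        ])) (np.float64(-17.41213134965375), array([521.76185459,  58.41931589,  85.        ])) (np.float64(-16.020766753687905), array([528.56686954,  82.63881283,  85.        ]))
(np.float64(74.31421583082292), array([421.99377658,  99.53349252,  45.        ])) (np.float64(74.30653268045731), array([525.6614332 ,  70.41702664,  45.        ]))
(array([477.92601025,  84.43651374, 156.62253472]), [np.float64(0.713407800687601), np.float64(0.7134078006875575)])
```

Request:
drive_tool --pt "0 0 0 -0.02 0 0 0" --pt "0 0 0 -0.045 0 0 0" --pt "0 0 0.0005 -0.06 0 0 0" --pt "0 0 0.0005 -0.068 0 0 0" --pt "0 0.02 0.0005 -0.068 0 0 0" --pt "0 0.045 0.0005 -0.068 0 0 0" --pt "0 0.07 0.0005 -0.068 0 0 0" --pt "0 0.095 0.0005 -0.068 0 0 0" --pt "0 0.105 0.0005 -0.068 0 0 0" --pt "0 0.107 0.0005 -0.068 0 0 0"

```text
time: 2.9
tool_pos: [475.0, 84.3, 140.5]
tcp_rot: [-161.2, 89.7, -176.8]
ft_force: [-0.8, -0.8, -0.4]
finger_gap: 85.4
```

Request:
drive_tool --pt "0 0.01 0 0 0 0 0" --pt "40 0.02 0 0 0 0 0" --pt "80 0.025 0 0 0 0 0" --pt "120 0.025 0 0 0 0 0" --pt "150 0.025 0 0 0 0 0" --pt "160 0.025 0 0 0 0 0" --pt "165 0.025 0 0 0 0 0" --pt "165 0.025 0 0 0 0 0" --pt "165 0.025 0 0 0 0 0" --pt "165 0.025 0 0 0 0 0"

```text
time: 3.73
tool_pos: [477.2, 83.9, 118.3]
tcp_rot: [19.7, 90.0, 4.1]
ft_force: [-0.5, -0.4, 0.2]
finger_gap: 30.1
```

```bash
python3 - <<'E'
from h import *
from bench import sense,snapshot
s=sense();print(s['tool_pos'],s['ft_force'],s['finger_gap'],s['time'])
d=snapshot("wrist");w=d["frame"]
S=snapshot("scene")["frame"][150:240,280:400]
cv2.imwrite("pics/w4.png",w)
cv2.imwrite("pics/s4.png",cv2.resize(S,None,fx=6,fy=6,interpolation=cv2.INTER_CUBIC))
E
```

```text
[477.18820704  83.89469968 118.27437051] [-0.48641448 -0.36789194  0.15047634] 30.1408236737684 3.7333
```

View pics/w4.png

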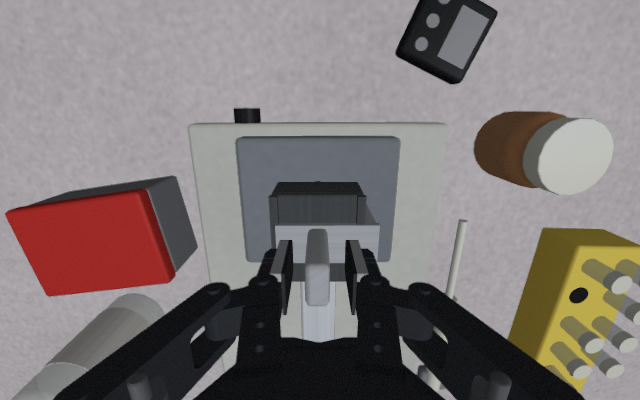

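View pics/s4.png

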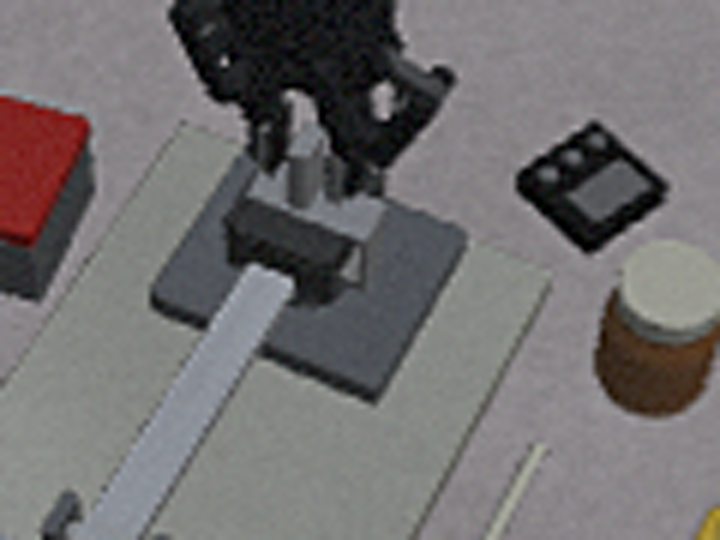

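The tab (column 317) sits midway between the pads (290 and 347), and the fingertips are clear of the latch plate. Closing now.

Request:
drive_tool --pt "180 0 0 0 0 0 0" --pt "195 0 0 0 0 0 0" --pt "210 0 0 0 0 0 0" --pt "225 0 0 0 0 0 0" --pt "240 0 0 0 0 0 0" --pt "255 0 0 0 0 0 0" --pt "255 0 0 0 0 0 0" --pt "255 0 0 0 0 0 0" --pt "255 0 0 0 0 0 0" --pt "255 0 0 0 0 0 0" --squeeze 60

```text
time: 4.67
tool_pos: [476.9, 83.3, 118.1]
tcp_rot: [-95.6, 89.9, -111.2]
ft_force: [-2.2, -4.1, 2.9]
finger_gap: 11.0
```

Request:
drive_tool --pt "255 0 0.002 0 0 0 0" --pt "255 0 0.004 0 0 0 0" --pt "255 0 0.006 0 0 0 0" --pt "255 0 0.008 0 0 0 0" --pt "255 0 0.01 0 0 0 0" --pt "255 0 0.012 0 0 0 0" --pt "255 0 0.014 0 0 0 0" --pt "255 0 0.016 0 0 0 0" --pt "255 0 0.018 0 0 0 0" --pt "255 0 0.018 0 0 0 0" --squeeze 60

```text
time: 5.5
tool_pos: [481.5, 99.9, 118.1]
tcp_rot: [-98.1, 89.8, -113.8]
ft_force: [-5.1, -10.7, 6.4]
finger_gap: 11.3
```

Request:
drive_tool --pt "255 0 0.0005 0 0 0 0" --pt "255 0 0.001 0 0 0 0" --pt "255 0 0.0015 0 0 0 0" --pt "255 0 0.002 0 0 0 0" --pt "255 0 0.0025 0 0 0 0" --pt "255 0 0.003 0 0 0 0" --pt "255 0 0.003 0 0 0 0" --pt "255 0 0.003 0 0 0 0" --pt "255 0 0.003 0 0 0 0" --pt "255 0 0.003 0 0 0 0"

```text
time: 6.33
tool_pos: [482.1, 102.3, 118.1]
tcp_rot: [-99.1, 89.8, -114.7]
ft_force: [-5.2, -9.7, 5.9]
finger_gap: 11.4
```

Request:
drive_tool --pt "255 0 0.0005 0 0 0 0" --pt "255 0 0.001 0 0 0 0" --pt "255 0 0.0015 0 0 0 0" --pt "255 0 0.002 0 0 0 0" --pt "255 0 0.0025 0 0 0 0" --pt "255 0 0.003 0 0 0 0" --pt "255 0 0.003 0 0 0 0" --pt "255 0 0.003 0 0 0 0" --pt "255 0 0.003 0 0 0 0" --pt "255 0 0.003 0 0 0 0"

```text
time: 7.17
tool_pos: [482.3, 103.1, 118.0]
tcp_rot: [-99.0, 89.6, -114.6]
ft_force: [-9.0, -21.4, 10.3]
finger_gap: 11.1
```

```bash
python3 - <<'E'
from h import *
from bench import sense,snapshot
s=sense();print(s['tool_pos'],s['ft_force'],s['wrist_torque'],s['finger_gap'],s['time'])
d=snapshot("wrist");cv2.imwrite("pics/w5.png",d["frame"][150:350,220:420].repeat(3,0).repeat(3,1))
S=snapshot("scene")["frame"][150:240,280:400]
cv2.imwrite("pics/s5.png",cv2.resize(S,None,fx=6,fy=6,interpolation=cv2.INTER_CUBIC))
E
```

```text
[482.34001587 103.08358544 118.01899755] [ -9.0118224  -21.44729905  10.33591589] [-3.45153931  1.52096847  0.12577867] 11.058818231726882 7.1667
```

View pics/w5.png

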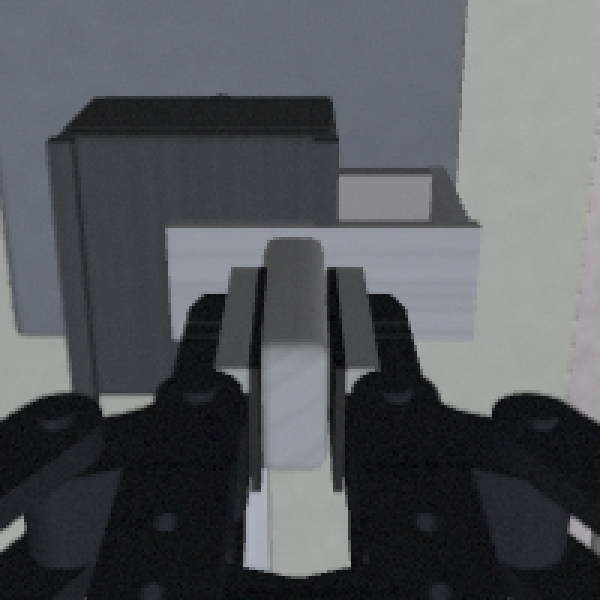

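View pics/s5.png

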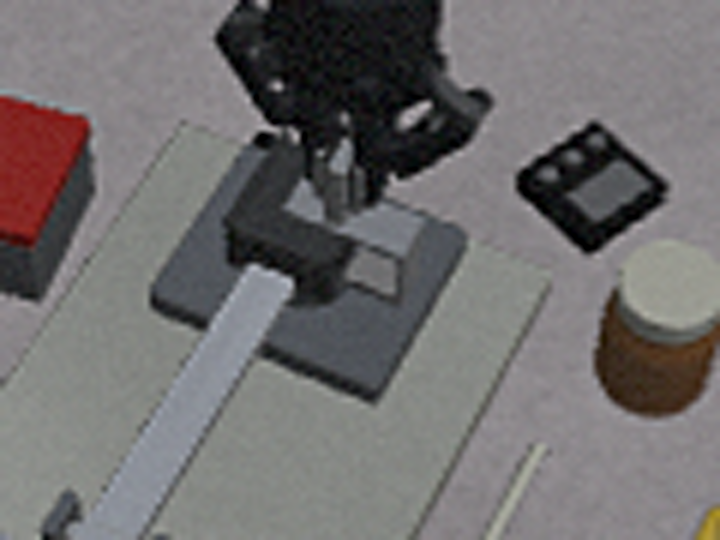

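Stop reached: total travel is about 20 mm and the side force jumped from 11 to 23 N. Next I lift along the arc about the pin, keeping the side pull on.

Request:
drive_tool --pt "255 -0.0036 0 0.0008 0 0.018 0" --pt "255 -0.0072 0 0.0017 0 0.036 0" --pt "255 -0.0108 0 0.0026 0 0.054 0" --pt "255 -0.0144 0 0.0036 0 0.072 0" --pt "255 -0.0179 0 0.0047 0 0.09 0" --pt "255 -0.0214 0 0.0058 0 0.108 0" --pt "255 -0.0249 0 0.007 0 0.126 0" --pt "255 -0.0284 0 0.0083 0 0.144 0" --pt "255 -0.0319 0 0.0096 0 0.162 0" --pt "255 -0.0353 0 0.011 0 0.18 0" --squeeze 80

```text
time: 8.1
tool_pos: [492.3, 100.3, 152.1]
tcp_rot: [-177.6, 79.5, 166.7]
ft_force: [-8.8, -19.0, -0.7]
finger_gap: 10.9
```

```bash
python3 - <<'E'
from h import *
from bench import sense,snapshot
s=sense();print(s['tool_pos'],s['ft_force'],s['wrist_torque'],s['finger_gap'],s['time'])
d=snapshot("wrist");cv2.imwrite("pics/w6.png",d["frame"][150:350,220:420].repeat(3,0).repeat(3,1))
S=snapshot("scene")["frame"][140:240,270:400]
cv2.imwrite("pics/s6.png",cv2.resize(S,None,fx=6,fy=6,interpolation=cv2.INTER_CUBIC)[:600])
E
```

```text
[492.34149412 100.25537769 152.05354803] [ -8.77432034 -19.01663897  -0.72847816] [-3.07950945  0.66254168  0.8035664 ] 10.948986026701341 8.1
```

View pics/w6.png

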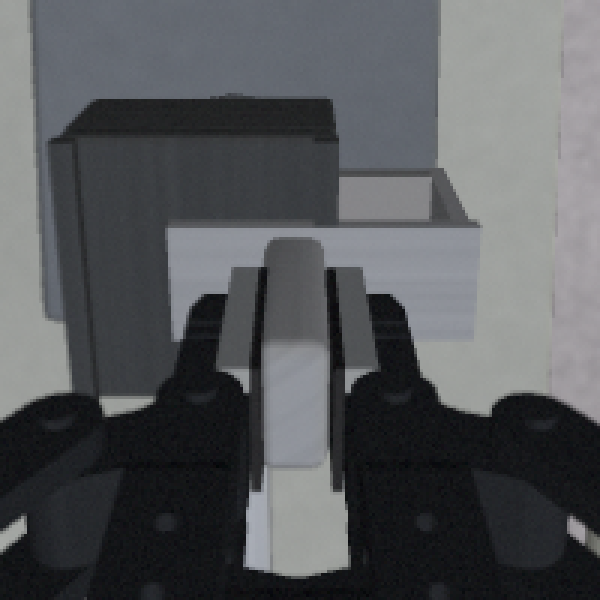

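View pics/s6.png

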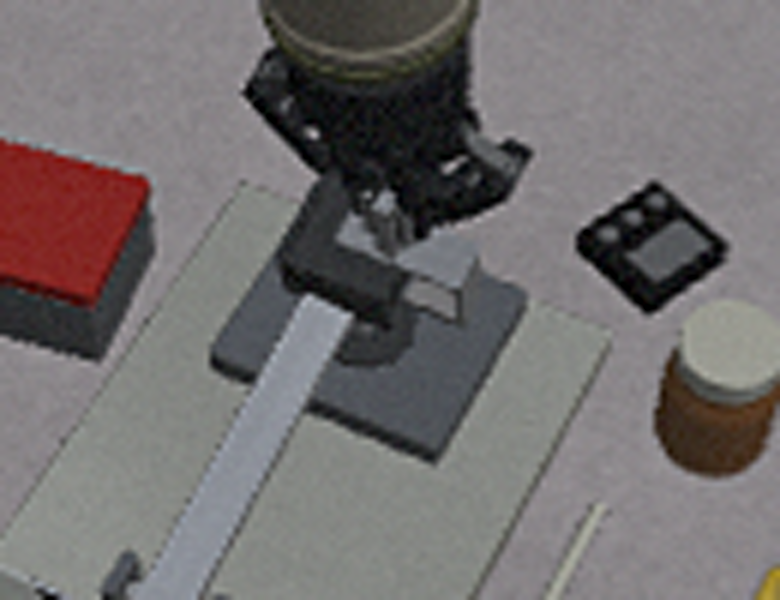

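The coupler is lifting with the latch still fully out and the tab unchanged in the pads. I continue with the same arc step.

Request:
drive_tool --pt "255 -0.0036 0 0.0008 0 0.018 0" --pt "255 -0.0072 0 0.0017 0 0.036 0" --pt "255 -0.0108 0 0.0026 0 0.054 0" --pt "255 -0.0144 0 0.0036 0 0.072 0" --pt "255 -0.0179 0 0.0047 0 0.09 0" --pt "255 -0.0214 0 0.0058 0 0.108 0" --pt "255 -0.0249 0 0.007 0 0.126 0" --pt "255 -0.0284 0 0.0083 0 0.144 0" --pt "255 -0.0319 0 0.0096 0 0.162 0" --pt "255 -0.0353 0 0.011 0 0.18 0"

```text
time: 9.03
tool_pos: [508.8, 95.7, 185.2]
tcp_rot: [-178.8, 69.1, 165.5]
ft_force: [-10.4, -20.7, 0.4]
finger_gap: 10.7
```

Request:
drive_tool --pt "255 0 0 0 0 0 0" --pt "255 0 0 0 0 0 0" --pt "255 0 0 0 0 0 0" --pt "255 0 0 0 0 0 0" --pt "255 0 0 0 0 0 0" --pt "255 0 0 0 0 0 0" --pt "255 0 0 0 0 0 0" --pt "255 0 0 0 0 0 0" --pt "255 0 0 0 0 0 0" --pt "255 0 0 0 0 0 0"

```text
time: 9.87
tool_pos: [508.8, 95.7, 185.1]
tcp_rot: [-178.8, 69.2, 165.5]
ft_force: [-8.8, -19.9, 1.7]
finger_gap: 10.9
```

```bash
python3 - <<'E'
from h import *
from bench import sense,snapshot
s=sense();print(s['tool_pos'],s['ft_force'],s['wrist_torque'],s['finger_gap'],abs(s['qd']).max(),s['time'])
R=Ro.from_euler('xyz',s['tcp_rot'],degrees=True).as_matrix()
th=np.arctan2(-R[0:2,0]@[np.cos(-.2749),np.sin(-.2749)],-R[2,0]);print("theta",th, 200*np.sin(abs(th)))
# from height: 201 s+43c = z-75
from scipy.optimize import brentq
t=brentq(lambda t:201*np.sin(t)+43*np.cos(t)-(s['tool_pos'][2]-75),0,.6);print("theta by z",t,200*np.sin(t))
d=snapshot("wrist");cv2.imwrite("pics/w7.png",d["frame"][150:350,220:420].repeat(3,0).repeat(3,1))
S=snapshot("scene");cv2.imwrite("pics/s7.png",cv2.resize(S["frame"][140:240,270:400],None,fx=6,fy=6,interpolation=cv2.INTER_CUBIC))
T=snapshot("top");cv2.imwrite("pics/t7.png",T["frame"])
E
```

```text
[508.75358045  95.69325068 185.07459511] [ -8.75198882 -19.8666432    1.71489458] [-2.97039005  0.93351368  1.42377164] 10.903049058229964 0.06910956210575925 9.8667
theta 0.36342374648423165 71.09528715807063
theta by z 0.35436696118686867 69.39934580173075
```

View pics/w7.png

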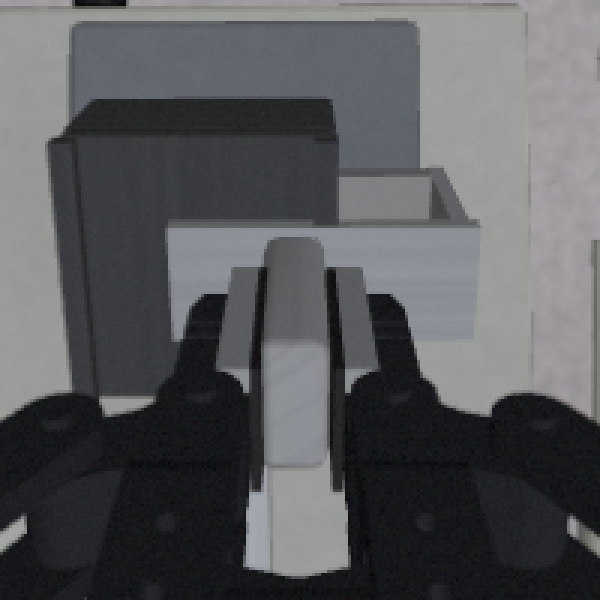

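View pics/s7.png

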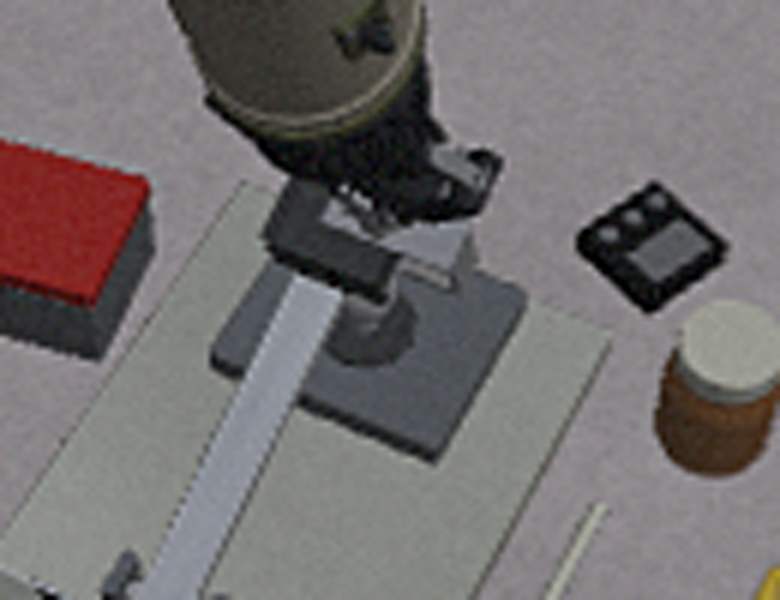

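View pics/t7.png

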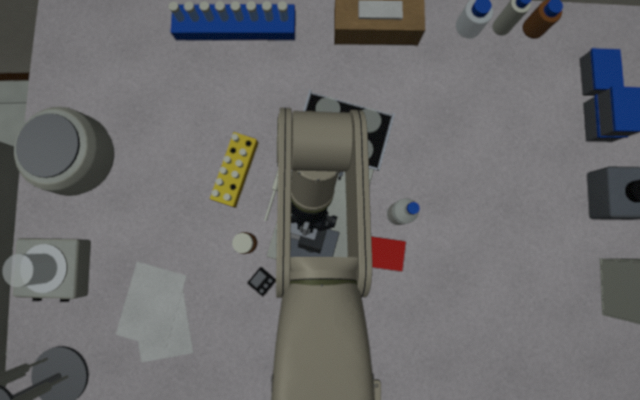

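The tab has not moved in the pads, the latch is still fully out, the coupler is about 70 mm above the bare ball, and the bystanders stand where they were. I'm handing in.

```bash
python3 -c "
from bench import hand_in,sense
print(hand_in());s=sense();print(s['tool_pos'],s['finger_gap'],s['time'])"
```

```text
the job is handed in; nothing more can be done
None
the job is handed in; nothing more can be done
```

The tongue is off the drive ball, and I handed the job in with the arm still holding the coupler up by the latch tab. I gripped the tab with 60 N and pulled it about 20 mm left to its stop. I then raised the grip to 80 N and lifted the tongue along its arc with the latch held open.

**Last checks:**
- **Height:** the coupler is about 69 mm above the ball judging by tool height, and 71 mm judging by tool tilt. The two disagree by about 2 mm, and both are above the 60 mm needed.
- **Latch stop:** the side force jumped from 11 N to 23 N over less than 1 mm, which is the solid stop. About 22 N of pull remained at the end.
- **Grip:** the wrist pictures show the tab unmoved in the pads from before the lift to the end. The finger opening reads 10.9 mm on the 12 mm tab.
- **Stillness and time:** the arm was still, with joint speeds below 0.1°/s, at 9.9 s of the 42 s allowed.
- **Bystanders:** none had visibly moved in the final pictures. The arm hid much of the pipette in the last top view, but the part in sight was where it had been.

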